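# Pop open the touch-latch lid under the egg timer

## Task

The steel egg timer has been left standing on one of the two touch-latch lids of the oak caddy on the upper shelf. Without picking it up, push it along with a fingertip until it stands wholly on the caddy's fixed middle part, then press the front edge of the lid it stood on so that the catch lets go and the lid springs ajar. Leave the other lid shut with the salt pot on it, knock nothing over, and leave everything else where it is.

Things in the scene. Friction and masses are not known exactly. Their poses are not given: they have to be found in the camera images.
- caddy: Low oak box fixed on the upper shelf (shelf top 100 mm above the work surface), 150 mm deep (x) by 362 mm wide (y), 60 mm high. Origin: centre of its underside; x points to its back (away from the robot, yaw within 0.2 rad), y to its left. Its top is three parts side by side: a fixed middle, y -65 to +65 mm, and two lids, each 110 mm wide, centred at y = +123 (left) and -123 mm (right).
- middle (a point): Centre of the top face of the caddy's fixed middle, 59 mm above the caddy's origin; 130 mm wide (y) by 150 mm deep (x). Shut lids lie beside it across 3 mm gaps, 1 mm higher. The timer's base is wholly on it while the timer's centre is within 37 mm of this point along y.
- lid_left (a joint): Left lid's angle, rad, hinged along its back edge: 0 shut, up positive, negative pressed in. Push-to-open catch: pressed 4 mm down at the front edge (-0.03 rad, about 6 N; then a firm stop, 12 N is ample) it lets go, and the lid springs up to about 0.32 (front edge 45 mm up) as the finger leaves; pressed less, it returns to shut. Cannot be lifted before. Does not latch again. The timer's weight does not release it.
- lid_right (a joint): The same for the right lid (caddy y = -123 mm).
- lid_left_press (a point): Point on the top face of the left lid, midway across it, 15 mm behind its front edge (130 mm from the hinge): the place to press. Moves with the lid.
- lid_right_press (a point): The same point on the right lid.
- timer: Loose round steel egg timer, 56 mm diameter at its upright lower wall (up to 32 mm high), domed, 50 mm high, 0.11 to 0.21 kg. Origin: centre of its underside; z up. It starts on one of the two lids (which one varies), about at the lid's centre, and slides when pushed low on its side.
- salt_pot: Loose white ceramic salt pot with a cork lid, 62 mm diameter, 56 mm high; origin: centre of its underside. Stands on the lid that the timer does not stand on. Not to be moved.
- bail_jar: Loose glass jar with a wire bail clamp, 84 mm diameter, 112 mm high, on the upper shelf near its left end; origin: centre of its underside. Not to be moved.
- pepper_mill: Loose wooden pepper mill, 52 mm diameter, 112 mm high, on the upper shelf near its right end; origin: centre of its underside. Not to be moved.
- ramekin: Loose white ceramic bowl, 80 mm diameter, 42 mm high, on the upper shelf near its right back corner; origin: centre of its underside. Not to be moved.
- brush: Loose silicone brush with a hard handle, about 210 mm long, 16 mm thick, lying along the back edge of the upper shelf, behind the caddy. Not to be moved.
- spoon: Loose spoon lying on the lower shelf (z = 0) before the upper one. Not to be moved.
- tin: Loose closed tin, 72 mm diameter, 90 mm high, on the lower shelf to the right; origin: centre of its underside. Not to be moved.

How it is judged:
By the outcome, as a careful person would: the job done as asked, in the order asked, and still so for the second after the job is handed in, with the robot touching nothing.
It also fails if it takes over 42 s, if anything falls off the work surface, if the arm or the gripper's body presses on something with over 40 N, if the wrist force passes 120 N, or if a joint passes its speed limit or range.

## Robot

A 6-joint arm with a two-finger parallel gripper is mounted at the origin on the work surface. World frame = base frame: x ahead of the robot, y to its left, z up, the work surface at z = 0. Lengths are in m, angles in rad, forces in N, time in s.
With the tool pointing down it reaches from about 0.425 to 0.95 m from the base axis. Payload 3.5 kg.
Tool frame: the origin (TCP) lies midway between the tips of the shut fingers; the grasp point (between the pads) lies 19 mm behind it; z points along the fingers, y is the direction in which the jaws open and shut (so a half turn about z gives the same grasp; the last joint's range is limited). The gripper opens to 85 mm and grips with 20 to 120 N. Pads are 22 mm wide; open, the fingers measure 114 mm over their backs; the gripper's body (76 mm by 85 mm) begins 54 mm behind the grasp point. The pads swing forward as they close: fully open they stand 13 mm farther back than shut.
Start: joints at [1.034, 0.286, 1.577, -0, 1.279, -0.15], TCP at [0.255, 0.625, 0.231] pointing down, gripper open.
Joint ranges: [-2.77, 2.77], [-0.9, 2.22], [0.21, 2.48], [-1.53, 4.67], [0.24, 2.81], [-2.84, 2.84]. Speed limits (rad/s): [2.79, 2.79, 3.14, 3.14, 3.14, 3.14].

## Interface

Orientations are given as a unit quaternion [x, y, z, w].
In Python, from plant import * gives the robot as it stands.
- The arm moves only by the shell command python3 -m jog 'ROWS' [FORCE]. ROWS is a JSON object of lists of equal length, an entry for each row: "travel": the shift along the world's x, y, z in mm, a list of three; "dr": the turn, a rotation vector about the world's x, y, z in degrees, a list of three; "jaw": the closure in counts, from 0 (fully open) to 255 (shut). In form: {"travel": [[x, y, z], ...], "dr": [[wx, wy, wz], ...], "jaw": [jaw, ...]}. A call has 1 to 5 rows; each row shifts and turns the commanded pose from where the row before left it; what a row does not reach is not made up. A row lasts 1/12 s, in which the tool goes at most 41.7 mm and 7.16 degrees, less where a joint would pass 70% of its speed; a pose out of reach is approached as far as the arm can. A call is refused whole if a number of a shift passes 41.7 or a number of a turn 7.16, either way. A call with a gripper value outside its range is refused whole. The fingers move at their own pace and stop on an object; FORCE is the grip in N (left out, the last holds). Time passes only in rows, so rows that do not move let the fingers close. It gives the time, the measured TCP pose, the force and the opening at its end, in the units of the state.
- get_state(): the state, without advancing time (a new reading comes with each control period).
- read_camera(name): name is "scene" or "top" or "wrist"; returns the picture (400x640x3 uint8, red, green, blue); there is no depth.
- camera_info(name): a dict with "K" (3x3 intrinsics, pixels), "k1" (the pictures are not rectified: a ray, as slopes to the right and down, at radius r is drawn at 1 + k1 r^2 times it, then the intrinsics apply), "R" (3x3) and "t" (3): a world point X has camera coordinates R X + t; the wrist camera has in their place "mount" (4x4, takes a point from camera to tool coordinates, whose origin is the TCP and whose axes are the flange's). Camera axes: x right, y down, z forward; pixel columns grow to the right and rows downward; lengths in m; the calibration is good to about 2 mm. A picture is of the moment at which its call begins: read the wrist's pose just before it. camera_info takes no time and is no camera call.
- sign_off(): hands the job in, once; it reports no verdict.
The state is a dict: "time": time; "qpos": joint angles; "dq": joint speeds; "joint_efforts": joint torques, N m; "eef_pos": TCP position; "tcp_rot": TCP orientation; "contact_force": force on the tool from outside, world axes, zero at the start; "wrist_torque": the same for the moment, N m; "opening": opening from 0.0 (shut) to 1.0 (fully open).
Only numpy, scipy, OpenCV 4.12 (cv2) and the standard library are available. Lean on these libraries where they do the work, as an engineer would, in place of code of your own. Each camera call takes 0.05 s, during which the arm holds its last target. There are 200 camera calls.

## Working session

There is one attempt and no reset: what is moved stays moved. The work goes in short steps, Python scripts to look and compute and a shell command to move; the robot and the scene stay as the last step left them, time stands still between calls to the robot, and variables do not carry over. Pictures are saved under pics/ and viewed, about 8 in all and at most 12, crops included, and the job is handed in when it is done.

```bash
mkdir -p pics; ls
python3 - <<'E'
from plant import *
import cv2
for n in("scene","top"):
    im=read_camera(n); cv2.imwrite(f"pics/{n}0.png",im[:,:,::-1]); 
    c=camera_info(n); print(n,{k:c[k].tolist() if hasattr(c[k],'tolist') else c[k] for k in c})
print(camera_info("wrist")); print(get_state())
E
```

```text
pics
scene {'K': [[483.00223060382586, 0.0, 321.4068126279234], [0.0, 483.00223060382586, 199.25539543695191], [0.0, 0.0, 1.0]], 'k1': -0.08907428654304092, 'R': [[0.31615896275086064, 0.9487010321597675, -0.0031403584654754904], [0.7294393118804005, -0.24520282121973536, -0.6385873994601915], [-0.6065985497474813, 0.19960442892098942, -0.7695428976992627]], 't': [-0.16409314622984644, -0.31785642531846775, 1.953574656440668]}
top {'K': [[489.5794645568204, 0.0, 318.2715603533122], [0.0, 489.5794645568204, 202.5959099256302], [0.0, 0.0, 1.0]], 'k1': 0.0013126840590120114, 'R': [[0.0014262513740271939, -0.9999685470196535, 0.007801972726243934], [-0.9970338183967656, -0.0020223536143586618, -0.07693812487333011], [0.07695148328774262, -0.007669097551958763, -0.997005343096292]], 't': [-0.015171255123571308, 0.554605372936378, 1.5593305082292166]}
{'K': array([[323.49897344,   0.        , 322.0491333 ],
       [  0.        , 323.49897344, 193.48394503],
       [  0.        ,   0.        ,   1.        ]]), 'k1': -0.06085076773241924, 'mount': array([[-8.97639525e-04, -9.50702116e-01, -3
[... 273 characters left out ...]
      1.00000000e+00]])}
{'time': 0.1, 'qpos': array([ 1.03398645e+00,  2.87149490e-01,  1.57804843e+00, -1.85220373e-05,
        1.27860753e+00, -1.49976925e-01]), 'dq': array([ 0.00065879, -0.00132982, -0.00384917,  0.00017496,  0.00050789,
       -0.00090902]), 'joint_efforts': array([-2.23121679e-04, -4.07295477e+01, -2.93700296e+01, -1.89643015e-04,
        3.36552446e-03, -1.14796514e-06]), 'eef_pos': array([0.25429861, 0.62461369, 0.23002756]), 'tcp_rot': array([ 1.92210034e-01,  9.81353187e-01, -1.04479151e-03, -3.64159901e-04]), 'contact_force': array([ 0.20461379, -0.76429997, -0.12683737]), 'wrist_torque': array([0.00698747, 0.00437865, 0.0630977 ]), 'opening': 0.9999831061113754}
```

View pics/scene0.png

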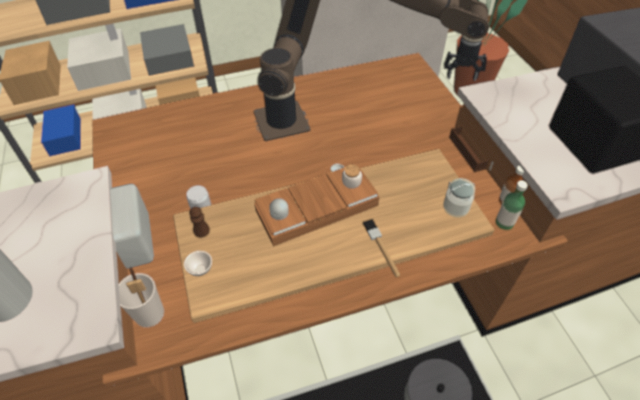

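View pics/top0.png

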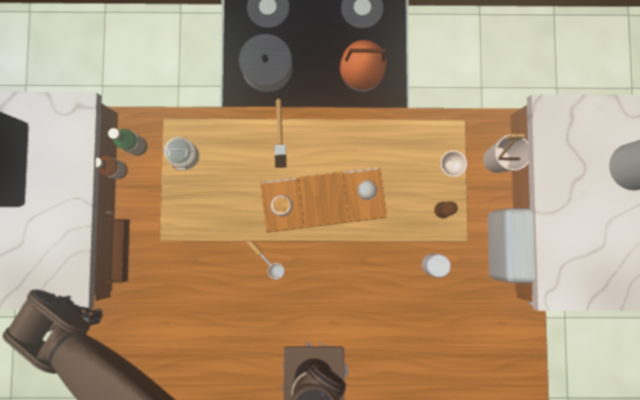

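The top view shows the steel timer on the right lid at about (367,189), the salt pot on the left lid at (281,205), and the caddy corners at about (262,182), (381,168), (386,217) and (267,232).

```bash
cat > h.py <<'E'
from plant import *
import cv2, numpy as np
from scipy.spatial.transform import Rotation as Ro
def ray(n,px,st=None):
    c=camera_info(n); px=np.array(px,float).reshape(-1,1,2)
    p=cv2.undistortPoints(px,np.array(c["K"]),np.array([c["k1"],0,0,0.]))[:,0]
    d=np.c_[p,np.ones(len(p))]
    if n=="wrist":
        M=np.array(c["mount"]); R=Ro.from_quat(st["tcp_rot"]).as_matrix()
        return R@M[:3,3]+st["eef_pos"], d@(R@M[:3,:3]).T
    R=np.array(c["R"]); return -R.T@c["t"], d@R
def plane(n,px,z,st=None):
    o,d=ray(n,px,st); return o+d*((z-o[2])/d[:,2])[:,None]
E
python3 - <<'E'
from h import *
im=cv2.imread("pics/top0.png"); hsv=cv2.cvtColor(im,cv2.COLOR_BGR2HSV)
cv2.imwrite("pics/crop0.png",cv2.resize(im[150:250,240:410],None,fx=4.6,fy=4.6,interpolation=cv2.INTER_CUBIC))
P=plane("top",[(262,182),(381,168),(386,217),(267,232)],.16); print(P.round(3)); print(P.mean(0))
m=((hsv[...,1]<70)&(hsv[...,2]>70)).astype(np.uint8)
n,l,s,c=cv2.connectedComponentsWithStats(m[150:250,240:410])
for i in range(1,n):
    if s[i,4]>40: print(s[i],c[i]+[240,150],plane("top",c[i]+[240,150],.185).round(3))
E
```

```text
[[ 0.605  0.153  0.16 ]
 [ 0.647 -0.199  0.16 ]
 [ 0.502 -0.212  0.16 ]
 [ 0.457  0.137  0.16 ]]
[ 0.55270789 -0.03035247  0.16      ]
[34  0 12  7 67] [279.7761194  152.47761194] [[0.688 0.099 0.185]]
[118  31  19  18 270] [366.66666667 189.54814815] [[ 0.58  -0.153  0.185]]
[31 50 21 15 62] [280.43548387 209.48387097] [[0.522 0.096 0.185]]
```

View pics/crop0.png

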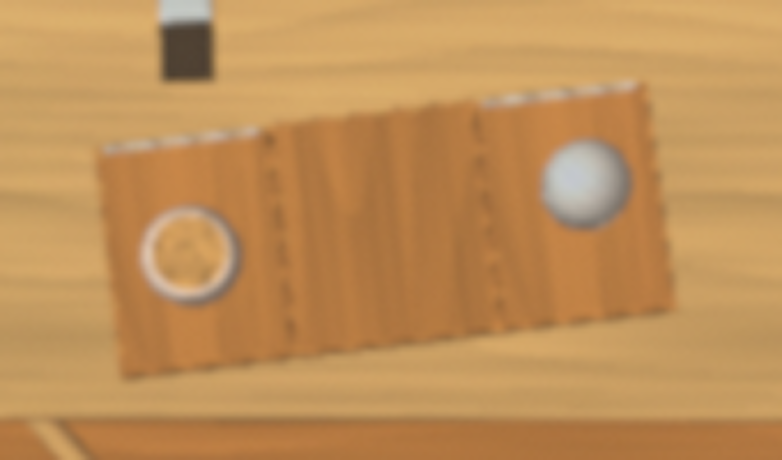

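Timer: about (0.580, -0.153). Caddy: centre about (0.553, -0.030), yaw about 0.12. That puts the timer at caddy (12, -125) mm. I'll shut the jaws and go above the spot just to the right of the timer, with the tool y axis along caddy y.

```bash
python3 -m jog '{"travel":[[20,-20,25],[25,-30,25],[20,-35,0],[20,-35,0],[20,-35,0]],"dr":[[0,0,5.8],[0,0,5.8],[0,0,5.8],[0,0,5.8],[0,0,5.8]],"jaw":[255,255,255,255,255]}' 40
python3 -m jog '{"travel":[[20,-35,0],[20,-35,0],[20,-35,0],[20,-35,0],[20,-35,0]],"dr":[[0,0,0],[0,0,0],[0,0,0],[0,0,0],[0,0,0]],"jaw":[255,255,255,255,255]}'
python3 -m jog '{"travel":[[15,-38,0],[15,-38,0],[15,-38,0],[15,-38,0],[15,-38,0]],"dr":[[0,0,0],[0,0,0],[0,0,0],[0,0,0],[0,0,0]],"jaw":[255,255,255,255,255]}'
python3 -m jog '{"travel":[[10,-38,0],[10,-38,0],[5,-38,0],[0,-38,0],[0,-38,0]],"dr":[[0,0,0],[0,0,0],[0,0,0],[0,0,0],[0,0,0]],"jaw":[255,255,255,255,255]}'
```

```text
time: 0.52
eef_pos: [0.3575, 0.4717, 0.2788]
tcp_rot: [-0.063, 0.998, 0.0, 0.0]
contact_force: [1.0, -0.4, 0.2]
opening: 0.295
time: 0.93
eef_pos: [0.4573, 0.2963, 0.2783]
tcp_rot: [-0.06, 0.998, -0.0, -0.0]
contact_force: [-0.1, 1.0, -0.9]
opening: 0.001
time: 1.35
eef_pos: [0.5321, 0.1062, 0.2784]
tcp_rot: [-0.06, 0.998, 0.0, -0.0]
contact_force: [-0.1, 0.4, 0.2]
opening: -0.002
time: 1.77
eef_pos: [0.5567, -0.0837, 0.2781]
tcp_rot: [-0.06, 0.998, 0.0, -0.0]
contact_force: [0.5, -0.5, -0.0]
opening: 0.003
```

```bash
python3 -m jog '{"travel":[[6,-32,0],[6,-32,0],[6,-32,0],[12,-30,0],[0,0,0]],"dr":[[0,0,0],[0,0,0],[0,0,0],[0,0,0],[0,0,0]],"jaw":[255,255,255,255,255]}'
python3 - <<'E'
from h import *
st=get_state(); im=read_camera("wrist")[:,:,::-1]; cv2.imwrite("pics/w1.png",im); np.save("w1.npy",np.r_[st["eef_pos"],st["tcp_rot"]]); print(st["eef_pos"])
E
```

```text
time: 2.18
eef_pos: [0.5874, -0.2129, 0.2776]
tcp_rot: [-0.057, 0.998, -0.001, -0.0]
contact_force: [-1.7, 0.5, 1.0]
opening: 0.004
[ 0.58741023 -0.21292511  0.27755643]
```

View pics/w1.png

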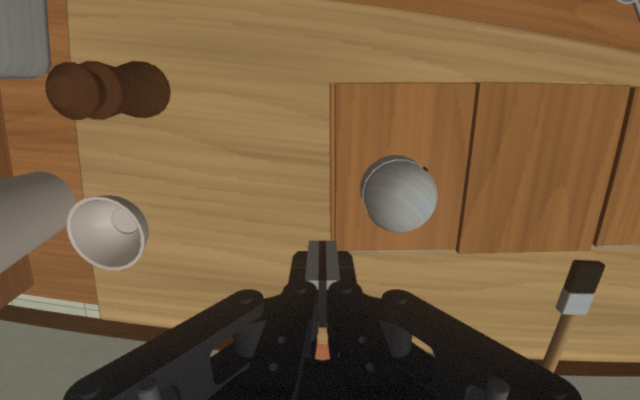

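The wrist view (image up is towards the robot) shows the timer's dome centred at about (400,195). The right lid's corners are at about (333,83) and (336,249), with the seam from (477,83) to (458,253). The shut fingertip is at (322,245).

Run:
```python
from h import *
v=np.load("w1.npy"); st=dict(eef_pos=v[:3],tcp_rot=v[3:])
C=plane("wrist",[(334,83),(336,249),(477,83),(458,252),(630,86),(594,245)],.16,st);print(C.round(4))
T=[plane("wrist",[(400,195)],z,st)[0] for z in(.176,.19,.2)];print(np.round(T,4))
print(plane("wrist",[(322,245)],.2776,st))
s=C[2:4].mean(0)
for a,b in((0,2),(2,4),(1,3),(3,5)): print(np.arctan2(-(C[b]-C[a])[0],(C[b]-C[a])[1]))
yaw=.12; R=np.array([[np.cos(yaw),-np.sin(yaw)],[np.sin(yaw),np.cos(yaw)]])
print("in frame of FR corner",((C[:,:2]-C[0,:2])@R).round(4),((T-C[0])[:,:2]@R).round(4), ((v[:2]-C[0,:2])@R).round(4), Ro.from_quat(v[3:]).as_matrix()[:,1])
```

```text
[[ 0.504  -0.2126  0.16  ]
 [ 0.6441 -0.1932  0.16  ]
 [ 0.4902 -0.1023  0.16  ]
 [ 0.6351 -0.0822  0.16  ]
 [ 0.4733  0.0274  0.16  ]
 [ 0.615   0.0482  0.16  ]]
[[ 0.5825 -0.1503  0.176 ]
 [ 0.5783 -0.1543  0.19  ]
 [ 0.5753 -0.1572  0.2   ]]
[[ 0.58173842 -0.2128937   0.2776    ]]
0.12446803615547608
0.12907180984895575
0.08103464343233177
0.15273893300196878
in frame of FR corner [[ 0.      0.    ]
 [ 0.1415  0.0025]
 [-0.0005  0.1111]
 [ 0.1458  0.1138]
 [-0.0017  0.242 ]
 [ 0.1415  0.2457]] [[0.0854 0.0525]
 [0.0808 0.049 ]
 [0.0774 0.0465]] [ 0.0828 -0.0103] [-0.11429555  0.99344557 -0.00155585]
```

```bash
python3 -m jog '{"travel":[[0,0,-30],[0,0,-30],[0,0,-30],[0,0,-16],[0,0,0]],"dr":[[0,0,0],[0,0,0],[0,0,0],[0,0,0],[0,0,0]],"jaw":[255,255,255,255,255]}'
python3 -m jog '{"travel":[[-1,8,0],[-1,8,0],[-1,8,0],[-1,8,0],[-1,8,0]],"dr":[[0,0,0],[0,0,0],[0,0,0],[0,0,0],[0,0,0]],"jaw":[255,255,255,255,255]}'
python3 -m jog '{"travel":[[-1,8,0],[-1,8,0],[-1,8,0],[-1,8,0],[0,0,0]],"dr":[[0,0,0],[0,0,0],[0,0,0],[0,0,0],[0,0,0]],"jaw":[255,255,255,255,255]}'
python3 - <<'E'
from h import *
st=get_state(); im=read_camera("wrist")[:,:,::-1]; cv2.imwrite("pics/w2.png",im); np.save("w2.npy",np.r_[st["eef_pos"],st["tcp_rot"]]); print(st["eef_pos"])
E
```

```text
time: 2.65
eef_pos: [0.5838, -0.2049, 0.1668]
tcp_rot: [-0.06, 0.998, 0.003, -0.005]
contact_force: [0.6, 0.1, -1.0]
opening: 0.002
time: 3.07
eef_pos: [0.5826, -0.1669, 0.1745]
tcp_rot: [-0.06, 0.998, -0.001, 0.001]
contact_force: [-0.1, -1.4, 1.3]
opening: -0.001
time: 3.48
eef_pos: [0.5776, -0.1339, 0.1726]
tcp_rot: [-0.06, 0.998, 0.001, -0.0]
contact_force: [0.2, -0.0, -0.1]
opening: 0.003
[ 0.57764739 -0.13394344  0.17256101]
```

View pics/w2.png

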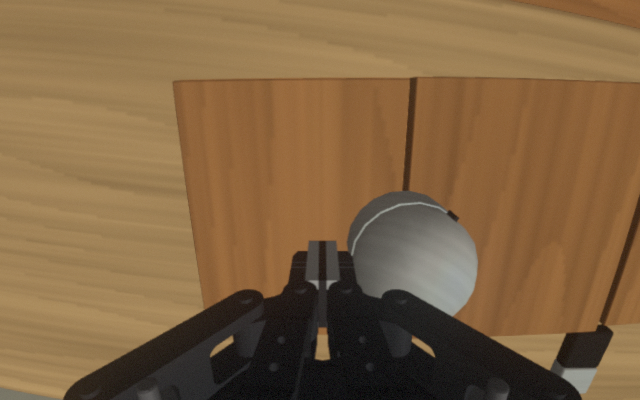

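The finger is touching the timer, which has moved towards the seam: its dome is at about (415,262) and the seam at about (408,180). The front edge of its base is near (402,192). I'll check the lateral alignment.

Run:
```python
from h import *
v=np.load("w2.npy"); st=dict(eef_pos=v[:3],tcp_rot=v[3:])
yaw=.127; R=np.array([[np.cos(yaw),-np.sin(yaw)],[np.sin(yaw),np.cos(yaw)]])
fr=plane("wrist",[(175,83)],.16,st)[0,:2]
f=lambda P:((np.atleast_2d(P)[:,:2]-fr)@R*1000+[-75,-181+3]).round(1)
print(fr,"tcp",f(v))
for n,p,z in(("seam",(410,185),.16),("seamf",(413,78),.16),("leftseamfar",(640,200),.16),("front",(402,192),.16),("front",(402,192),.175),("right",(348,240),.175),("right",(348,240),.19),("dome",(415,262),.195)): print(n,z,f(plane("wrist",[p],z,st)))
```

```text
[ 0.50445829 -0.21043273] tcp [[   7.3 -111.4]]
seam 0.16 [[-24.9 -66.2]]
seamf 0.16 [[-76.  -68.4]]
leftseamfar 0.16 [[-15.6  63.2]]
front 0.16 [[-21.2 -70. ]]
front 0.175 [[-26.1 -73.9]]
right 0.175 [[ -2.1 -98.2]]
right 0.19 [[ -9.5 -99.5]]
dome 0.195 [[ -1.3 -71.3]]
```

Timer centre is about caddy (4, -70) and TCP (7, -111), so it needs about 63 mm more, with a slight shift towards the front.

```bash
python3 -m jog '{"travel":[[-2,8,0],[-1.5,8,0],[-1.5,8,0],[-1,8,0],[-1,8,0]],"dr":[[0,0,0],[0,0,0],[0,0,0],[0,0,0],[0,0,0]],"jaw":[255,255,255,255,255]}'
python3 -m jog '{"travel":[[-1,8,0],[-1,7,0],[-1,5,0],[0,2,0],[0,0,0]],"dr":[[0,0,0],[0,0,0],[0,0,0],[0,0,0],[0,0,0]],"jaw":[255,255,255,255,255]}'
python3 - <<'E'
from h import *
st=get_state(); im=read_camera("wrist")[:,:,::-1]; cv2.imwrite("pics/w3.png",im); np.save("w3.npy",np.r_[st["eef_pos"],st["tcp_rot"]]); print(st["eef_pos"])
E
```

```text
time: 3.95
eef_pos: [0.5707, -0.0949, 0.1726]
tcp_rot: [-0.06, 0.998, 0.0, -0.0]
contact_force: [0.1, -1.0, -0.2]
opening: 0.002
time: 4.37
eef_pos: [0.5681, -0.0732, 0.1729]
tcp_rot: [-0.06, 0.998, 0.0, 0.0]
contact_force: [-0.9, 1.4, -0.7]
opening: -0.002
[ 0.56806804 -0.07317797  0.17289711]
```

View pics/w3.png

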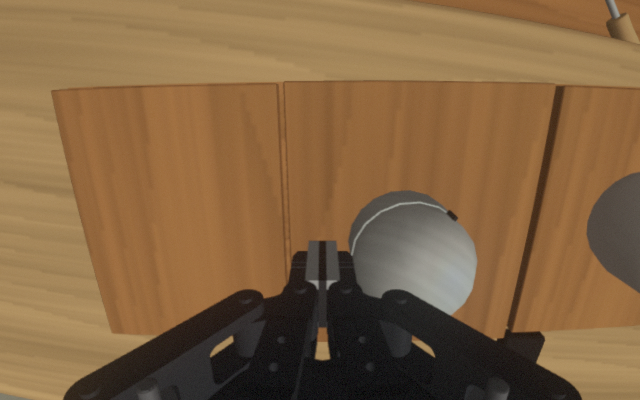

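The timer stands between the seams, which are at about x=285 and 545; its front edge is at (402,192), so its centre is near caddy y -9. The salt pot is untouched. I'll back off, lift, and move above the right lid's press point at about (0.511, -0.157).

```bash
python3 -m jog '{"travel":[[1,-8,0],[1,-8,0],[0,0,35],[0,0,30],[-20,-22,0]],"dr":[[0,0,0],[0,0,0],[0,0,0],[0,0,0],[0,0,0]],"jaw":[255,255,255,255,255]}'
python3 -m jog '{"travel":[[-20,-22,0],[-19,-24,0],[0,0,0],[0,0,0],[0,0,0]],"dr":[[0,0,0],[0,0,0],[0,0,0],[0,0,0],[0,0,0]],"jaw":[255,255,255,255,255]}'
python3 - <<'E'
from h import *
st=get_state(); im=read_camera("wrist")[:,:,::-1]; cv2.imwrite("pics/w4.png",im); np.save("w4.npy",np.r_[st["eef_pos"],st["tcp_rot"]]); print(st["eef_pos"],st["contact_force"])
E
```

```text
time: 4.83
eef_pos: [0.555, -0.1125, 0.2455]
tcp_rot: [-0.061, 0.998, -0.002, 0.006]
contact_force: [0.7, -1.6, 1.3]
opening: -0.001
time: 5.25
eef_pos: [0.5112, -0.1585, 0.2379]
tcp_rot: [-0.059, 0.998, 0.0, 0.0]
contact_force: [-0.1, -0.1, -0.4]
opening: -0.002
[ 0.51121254 -0.15847935  0.23791811] [-0.05236578 -0.08550251 -0.37019266]
```

View pics/w4.png

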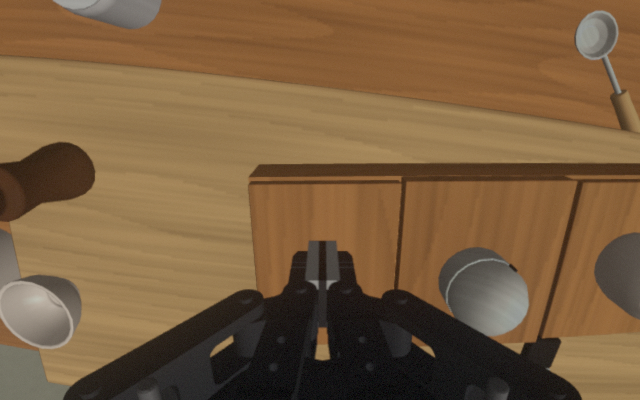

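The timer is on the middle: dome at about (485,295) between the seams, which are at about x=400 and 555. The right lid's front edge is at row ~182, with its sides at x≈250 and 402.

Run:
```python
from h import *
v=np.load("w4.npy"); st=dict(eef_pos=v[:3],tcp_rot=v[3:])
P=plane("wrist",[(250,182),(402,181),(578,181)],.16,st); m=P[:2].mean(0); print(P.round(4)); 
p=m+np.array([.992,.127,0])*.015; print("press",p,"move",1000*(p-v[:3]))
```

```text
[[ 0.5019 -0.2104  0.16  ]
 [ 0.4886 -0.1031  0.16  ]
 [ 0.4729  0.0282  0.16  ]]
press [ 0.51016284 -0.15483605  0.16      ] move [ -1.0497015    3.64330693 -77.91810989]
```

```bash
python3 -m jog '{"travel":[[-1,3,-25],[0,0,-25],[0,0,-15],[0,0,-5],[0,0,-3]],"dr":[[0,0,0],[0,0,0],[0,0,0],[0,0,0],[0,0,0]],"jaw":[255,255,255,255,255]}'
python3 -m jog '{"travel":[[0,0,-1],[0,0,-2],[0,0,0]],"dr":[[0,0,0],[0,0,0],[0,0,0]],"jaw":[255,255,255]}'
```

```text
time: 5.72
eef_pos: [0.51, -0.1539, 0.1635]
tcp_rot: [-0.06, 0.998, 0.001, -0.001]
contact_force: [0.7, 0.5, 0.6]
opening: -0.002
time: 5.97
eef_pos: [0.5108, -0.155, 0.1628]
tcp_rot: [-0.06, 0.998, -0.0, 0.001]
contact_force: [-0.3, 0.0, -0.1]
opening: -0.001
```

```bash
python3 -m jog '{"travel":[[0,0,-1.5],[0,0,-1.5],[0,0,-1],[0,0,-1],[0,0,0]],"dr":[[0,0,0],[0,0,0],[0,0,0],[0,0,0],[0,0,0]],"jaw":[255,255,255,255,255]}'
```

```text
time: 6.38
eef_pos: [0.5102, -0.155, 0.157]
tcp_rot: [-0.06, 0.998, -0.0, 0.0]
contact_force: [0.4, 0.3, -0.4]
opening: 0.002
```

```bash
python3 -m jog '{"travel":[[0,0,-1],[0,0,-1],[0,0,0]],"dr":[[0,0,0],[0,0,0],[0,0,0]],"jaw":[255,255,255]}'
python3 - <<'E'
from plant import *
s=get_state();print(s["eef_pos"],s["contact_force"],s["wrist_torque"])
E
```

```text
time: 6.63
eef_pos: [0.5102, -0.155, 0.1566]
tcp_rot: [-0.06, 0.998, -0.0, -0.0]
contact_force: [-4.6, 0.9, 9.0]
opening: -0.002
[ 0.51021635 -0.1549866   0.15661711] [-4.56706782  0.93632025  9.01349281] [ 0.21768874  0.57447048 -0.00966075]
```

```bash
python3 -m jog '{"travel":[[0,0,-0.7],[0,0,0]],"dr":[[0,0,0],[0,0,0]],"jaw":[255,255]}'
```

```text
time: 6.8
eef_pos: [0.5102, -0.155, 0.1563]
tcp_rot: [-0.06, 0.998, -0.0, -0.0]
contact_force: [-4.7, 1.5, 10.8]
opening: 0.004
```

```bash
python3 -m jog '{"travel":[[0,0,-0.8],[0,0,0]],"dr":[[0,0,0],[0,0,0]],"jaw":[255,255]}'
python3 -m jog '{"travel":[[0,0,15],[0,0,30],[0,0,35],[0,0,35],[0,0,0]],"dr":[[0,0,0],[0,0,0],[0,0,0],[0,0,0],[0,0,0]],"jaw":[255,255,255,255,255]}'
python3 -m jog '{"travel":[[0,0,0],[0,0,0]],"dr":[[0,0,0],[0,0,0]],"jaw":[255,255]}'
python3 - <<'E'
from h import *
im=read_camera("wrist")[:,:,::-1]; t=read_camera("top")[:,:,::-1]
s=read_camera("scene")[:,:,::-1]; cv2.imwrite("pics/s5.png",s)
a=cv2.resize(im,(400,250)); b=cv2.resize(s[150:275,220:420],(400,250),interpolation=2)
cv2.imwrite("pics/w5.png",np.vstack([np.hstack([a,b]),cv2.resize(t[120:280,140:480],(800,340))])); print(get_state()["eef_pos"])
E
```

```text
time: 6.97
eef_pos: [0.5102, -0.155, 0.1561]
tcp_rot: [-0.06, 0.998, -0.0, -0.0]
contact_force: [-6.1, 1.5, 11.2]
opening: -0.001
time: 7.38
eef_pos: [0.5131, -0.1564, 0.2768]
tcp_rot: [-0.06, 0.998, -0.004, 0.006]
contact_force: [1.1, -0.3, 1.2]
opening: -0.003
time: 7.55
eef_pos: [0.5096, -0.1546, 0.2674]
tcp_rot: [-0.06, 0.998, 0.0, -0.001]
contact_force: [-1.4, -0.0, 0.1]
opening: 0.005
[ 0.50909644 -0.1543728   0.26591952]
```

View pics/w5.png

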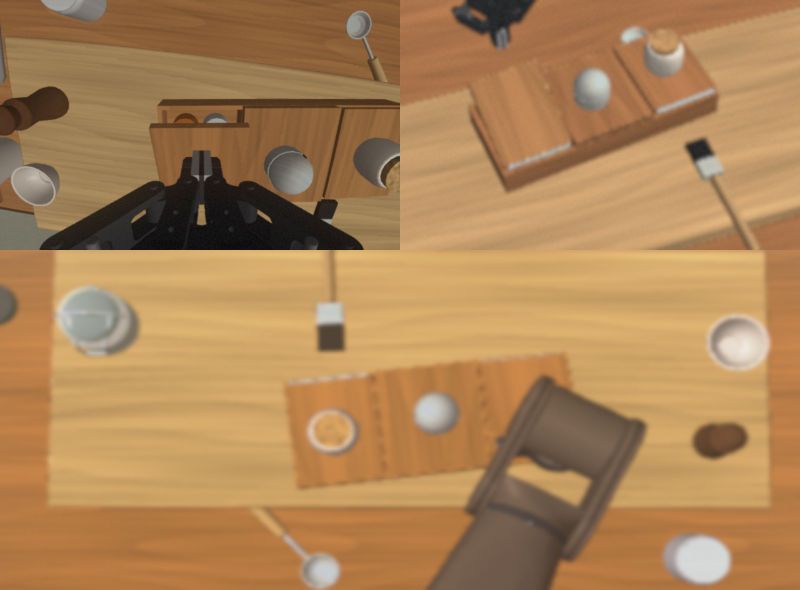

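The right lid is ajar (inside visible at (200,118)), the timer stands on the middle, and the salt pot's lid is shut. I'll back away, check the positions numerically and hand in.

```bash
python3 -m jog '{"travel":[[-10,0,30],[-20,0,20],[0,0,0],[0,0,0],[0,0,0]],"dr":[[0,0,0],[0,0,0],[0,0,0],[0,0,0],[0,0,0]],"jaw":[255,255,255,255,255]}'
python3 - <<'E'
from h import *
t=read_camera("top")[:,:,::-1]; o=cv2.imread("pics/top0.png")
for n,(x,y) in dict(salt=(281,205),jar=(180,152),brush=(280,150),ramekin=(453,163),mill=(446,209),tin=(436,265),spoon=(275,270)).items():
    a=t[y-18:y+18,x-18:x+18].astype(np.float32).mean(2); b=o[y-18:y+18,x-18:x+18].astype(np.float32).mean(2)
    print(n,np.round(cv2.phaseCorrelate(a,b)[0],2),abs(a-b).mean().round(2))
h=cv2.cvtColor(t.copy(),cv2.COLOR_BGR2HSV)[170:215,310:342]; m=(h[...,1]<70)&(h[...,2]>70)
c=np.argwhere(m).mean(0)[::-1]+[310,170]; T=plane("top",[c],.185)[0]; d=T[:2]-[.553,-.030]
print("timer",T,"caddy y mm",1000*(-.127*d[0]+.992*d[1]), get_state()["contact_force"])
E
```

```text
time: 8.12
eef_pos: [0.4797, -0.1546, 0.3165]
tcp_rot: [-0.06, 0.998, 0.001, -0.001]
contact_force: [-0.6, 0.5, 0.1]
opening: 0.006
salt [-0.05 -0.03] 4.43
jar [-0.01 -0.04] 4.95
brush [-0.1   0.04] 4.7
ramekin [-0.06 -0.05] 4.87
mill [0.08 0.03] 3.78
tin [-0.08 -0.09] 4.14
spoon [ 0.   -0.01] 4.09
timer [ 0.56024268 -0.03150285  0.185     ] caddy y mm -2.4106491068981186 [-0.54763588  0.49189588 -0.13268312]
```

```bash
python3 -c "
from plant import *
print(sign_off())"
```

```text
the job is handed in; nothing more can be done
None
```

The job is done and handed in, after about 8 s of robot time. I pushed the timer off the right lid with the shut fingertip until it stood on the fixed middle. Then I pressed the right lid's front edge, at about 11 N vertically, and it sprang ajar.

- **Timer:** the last top view puts its centre about 2 mm from the middle's centre along y, where 37 mm is allowed. My estimate from the wrist camera was about 9 mm, so the two views differ by several millimetres, but both are well inside.
- **Right lid:** seen ajar in the wrist and scene views. I did not measure its angle.
- **Other objects:** the left lid looks shut with the salt pot on it. The pot, bail jar, brush, ramekin, mill, tin and spoon shifted by about 0.1 pixel or less between the first and last top views, which is within noise.
- **Arm:** clear of everything, with no contact force beyond sensor noise.

No check failed. While I was moving down to press, one reading showed almost no force with the tip already below the lid's nominal height. The next readings rose to 9–11 N.

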